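# Press a bottle down in the sprung print cradle

## Task

Set the small bottle up for a test print: lay the loose metal spacer disc squarely on top of the one already in the sprung ring cradle and let go of it, then stand the small white-capped bottle upright on the two discs inside the ring. Press the bottle down until the cradle is fully home on its bottom stop and finish there: the program ends while you are still holding the bottle pressed fully down. Leave the other things where they are.

Things in the scene. Friction and masses are not known exactly. Their poses are not given: they have to be found in the camera images.
- cradle_base: Round dark base of the sprung ring cradle, 104 mm in diameter, 10 mm thick, fixed to the bench; origin at the centre of its underside, axes parallel to those of the seat. Above it the aluminium carriage plate, 56 mm (x) by 100 mm (y) and 8 mm thick, rides on two springs and carries the ring.
- cradle (a joint): Travel of the sprung carriage in m, straight down: 0 = up at rest, 0.018 = fully down on its stop. Springs push it up with 8 N at rest, rising evenly to 15 N fully down. The load on them (carriage, discs, standing bottle) is about 5 N and does not sink it; about 10 N of extra push is needed at the bottom, and it springs up when released.
- cradle_seat (a point): Middle of the flat floor inside the ring of the cradle, 54 mm above the bench when up; it moves down with the carriage. z up; x and y turn with the cradle. The grey ring stands 38 mm above this floor, inner diameter 59 mm, outer 67 mm, split into two quarter arcs on the +y and -y sides; its two openings, 42 mm wide, face +x and -x and leave room for fingers.
- lower_disc: steel spacer disc, 54 mm in diameter, 12 mm thick, 70 g, that already lies on the floor of the cradle, loose; origin at the centre of its underside, z up
- loose_disc: identical steel spacer disc lying loose and flat on the bench, 54 mm in diameter, 12 mm thick, 70 g; origin at the centre of its underside, z up (yaw does not matter)
- wash_bottle: the small round bottle, white with a white cap and a printed label, standing upright; 136 mm high, body 54 mm in diameter up to 116 mm where it begins to narrow, cap 30 mm in diameter from 120 to 136 mm; about 0.2 kg; origin at the centre of its underside, z up (yaw does not matter)
- tall_bottle: not part of the job, to be left where it is: the larger bottle with a black cap, 69 mm in diameter, 180 mm high; origin at the centre of its underside, z up
- swab_pot: not part of the job, to be left where it is: open pot with cleaning swabs, 67 x 62 mm, 112 mm high over the swabs; origin near the centre of its underside, z up
- cap: not part of the job, to be left where it is: white ribbed bottle cap, 49 mm in diameter, 19 mm high, lying on the bench; origin at the centre of its underside, z up
- hose_umbilical: fixed obstacle, not a part of the job: the thick black hose that rises from the print head (about 40 cm ahead of the robot, 4 cm to its left) and arches to the left and back, up to 545 mm above the bench. An arm that swings across from the left must pass in front of it, drawn in, or above it. The rail of the print rig beside it is 112 mm high.

How it is judged:
On the way:
1. the loose disc lies flat and square on the lower disc in the cradle, let go, before the bottle comes in (horizontal distance between each of loose_disc, lower_disc and cradle_seat below 0.0045 m and z of loose_disc in the frame of cradle_seat between 0.01 and 0.0145 m and angle between loose_disc's own z axis and vertical below 0.06 rad and contact force between the fingers and loose_disc below 0.1 N and horizontal distance between wash_bottle and cradle_seat above 0.06 m), for 0.2 s.
At the end, for the whole second after the job is handed in: Robot still pressing: cradle at least 16 of 18 mm down; bottle upright (0.08 rad), within 6 mm of the ring centre, standing on the loose disc with over 5 N, robot on it with over 3 N; both discs flat in a pile on the cradle floor, each within 4.5 mm of its centre (value of joint cradle above 0.016 m and horizontal distance between wash_bottle and cradle_seat below 0.006 m and z of wash_bottle in the frame of cradle_seat between 0.021 and 0.027 m and angle between wash_bottle's own z axis and vertical below 0.08 rad and contact force between wash_bottle and loose_disc above 5 N and contact force between any of the fingers, the arm and wash_bottle above 3 N and horizontal distance between each of loose_disc, lower_disc and cradle_seat below 0.0045 m and z of loose_disc in the frame of cradle_seat between 0.01 and 0.0145 m and angle between loose_disc's own z axis and vertical below 0.06 rad and z of lower_disc in the frame of cradle_seat below 0.003 m); the arm keeps its last pose, push and grip.
It fails at once if one of the other things (tall bottle, swab pot, cap) is moved more than 30 mm (distance of any of tall_bottle, swab_pot, cap from where it was at the start of the episode above 0.03 m).
It also fails if it takes over 62 s, if anything falls off the work surface, if the arm or the gripper's body presses on something with over 40 N, if the wrist force passes 120 N, or if a joint passes its speed limit or range.

## Robot

A 7-joint arm with a two-finger parallel gripper is mounted at the origin on a cart in front of the work surface, level with it; the furniture and walls round the work are solid. World frame = base frame: x ahead of the robot, y to its left, z up, the work surface at z = 0. Lengths are in m, angles in rad, forces in N, time in s.
With the tool pointing down it reaches from about 0.425 to 0.925 m from the base axis. Payload 6.8 kg.
Tool frame: the origin (TCP) lies between the finger pads; the fingertips stand r.tcp_to_tips ahead of it and the grasp point (between the pads) lies 3 mm ahead of it (r.tcp_to_tips is the distance from the TCP to the fingertips, in m); z points along the fingers, y is the line along which they close (so a half turn about z gives the same grasp; the last joint's range is limited). The gripper opens to 85 mm and grips with 20 to 120 N. Pads are 22 mm wide; open, the fingers measure 114 mm over their backs; the gripper's body (76 mm by 85 mm) begins 54 mm behind the grasp point. The pads swing forward as they close: fully open they stand 13 mm farther back than shut.
Start: joints at [-1.254, 0.477, 0.022, 1.555, -0.011, 1.109, -0.083], TCP at [0.278, 0.615, 0.225] pointing down, gripper open.
Joint ranges: [-2.96, 2.96], [-0.34, 2.1], [-1.41, 1.46], [0.24, 2.44], [-1.37, 4.51], [0.17, 1.92], [-2.96, 2.96]. Speed limits (rad/s): [2.39, 2.39, 3.14, 3.14, 3.14, 3.14, 3.14].

## Interface

Orientations are given as a rotation vector (axis times angle).
In Python, from bench import r gives the robot as it stands. The module is installed in compiled form; this text tells all that it offers.
- The arm moves only by the tool step_arm, never from a script. Its argument "moves" is a list of rows, each an object of numbers: "rx", "ry", "rz": the turn, a rotation vector about the tool's x, y, z in degrees; "dx", "dy", "dz": the shift along the tool's x, y, z in mm; "gripper": the opening, from -1 (shut) to 1 (fully open). In form: [{"rx": .., "ry": .., "rz": .., "dx": .., "dy": .., "dz": .., "gripper": ..}, ...]. A call has 1 to 20 rows; each row shifts and turns the commanded pose from where the row before left it, along the tool's axes as they then stand; what a row does not reach is not made up. A row lasts 1/8 s, in which the tool goes at most 62.5 mm and 10.7 degrees, less where a joint would pass 70% of its speed; a pose out of reach is approached as far as the arm can. A call is refused whole if a number of a shift passes 62.5 or a number of a turn 10.7, either way. A call with a gripper value outside its range is refused whole. The fingers move at their own pace and stop on an object; "grip_force" is the grip in N (left out, the last holds). Time passes only in rows, so rows that do not move let the fingers close. It gives the time, the measured TCP pose, the force, the opening and the grip force at its end, in the units of the state.
- r.get_obs(): the state, without advancing time (a new reading comes with each control period).
- r.grab_frame(name): name is "scene" or "side" or "wrist"; returns the picture (480x640x3 uint8, blue, green, red); there is no depth.
- r.camera_info(name): a dict with "mtx" (3x3 intrinsics, pixels), "D" ([k1, k2, p1, p2, k3] as OpenCV has them; the pictures are not rectified), "rvec" (rotation vector, rad) and "tvec" (3), from world to camera coordinates, as OpenCV has them. Camera axes: x right, y down, z forward; pixel columns grow to the right and rows downward; lengths in m; the calibration is good to about 2 mm. A picture is of the moment at which its call begins: read the wrist's pose just before it. camera_info takes no time and is no camera call; for the wrist camera it gives the pose at the moment of the call.
- r.hand_in(): hands the job in; it is judged then, once.
The state is a dict: "clock": time; "joints": joint angles; "qvel": joint speeds; "tau": joint torques, N m; "tcp_pos": TCP position; "orientation": TCP orientation; "contact_force": force on the tool from outside, world axes, zero at the start; "moment": the same for the moment, N m; "grip_width": finger opening in m; "gripper_force": force on a finger pad.
Only numpy, scipy, OpenCV 4.12 (cv2) and the standard library are available. Lean on these libraries where they do the work, as an engineer would, in place of code of your own. Each camera call takes 0.05 s, during which the arm holds its last target. There are 200 camera calls.

## Working session

There is one attempt and no reset: what is moved stays moved. The work goes in short steps, Python scripts to look and compute and a tool call to move; the robot and the scene stay as the last step left them, time stands still between calls to the robot, and variables do not carry over. Pictures are saved under pics/ and viewed, at most 10 in all, crops included, and the job is handed in when it is done.

Besides the shell and the picture viewer there is one more tool, called after "Emit:" by a JSON object that holds its "name" and its "arguments", one argument or row to a line. step_arm: Moves the arm, as the interface text tells. Its arguments: {"type":"object","properties":{"moves":{"type":"array","items":{"type":"object","properties":{"rx":{"type":"number"},"ry":{"type":"number"},"rz":{"type":"number"},"dx":{"type":"number"},"dy":{"type":"number"},"dz":{"type":"number"},"gripper":{"type":"number"}}}},"grip_force":{"type":"number"}},"required":["moves"]}

```bash
mkdir -p pics; cat > h.py <<'E'
import numpy as np, cv2
from scipy.spatial.transform import Rotation as R
from bench import r
def cam(n):
    c=r.camera_info(n); return np.array(c["mtx"],float),np.array(c["D"],float),np.array(c["rvec"],float).ravel(),np.array(c["tvec"],float).ravel()
def p2w(n,px,z,c=None):
    K,D,rv,t=c or cam(n); u=cv2.undistortPoints(np.array(px,float).reshape(-1,1,2),K,D).reshape(-1,2)
    Rm=cv2.Rodrigues(rv)[0]; C=-Rm.T@t; d=np.c_[u,np.ones(len(u))]@Rm
    return C+d*((z-C[2])/d[:,2])[:,None]
def w2p(n,P,c=None):
    K,D,rv,t=c or cam(n); return cv2.projectPoints(np.array(P,float).reshape(-1,1,3),rv,t,K,D)[0].reshape(-1,2)
def circ(c,rad,n=60):
    a=np.linspace(0,2*np.pi,n,endpoint=False); return np.c_[c[0]+rad*np.cos(a),c[1]+rad*np.sin(a),np.full(n,c[2])]
def tool(target):
    o=r.get_obs(); Rm=R.from_rotvec(o["orientation"]).as_matrix(); return Rm.T@(np.array(target)-o["tcp_pos"])*1000
E
python3 - <<'E'
from h import *
o=r.get_obs(); print(o["clock"],o["tcp_pos"],R.from_rotvec(o["orientation"]).as_matrix().round(3),r.tcp_to_tips)
for n in("scene","side","wrist"):
    cv2.imwrite(f"pics/{n}0.png",r.grab_frame(n)); c=cam(n); print(n,(-cv2.Rodrigues(c[2])[0].T@c[3]).round(3),c[0][0,0])
E
```

```text
0.0 [0.27796849 0.61445619 0.22423613] [[-0.911  0.412 -0.001]
 [ 0.412  0.911 -0.002]
 [-0.    -0.002 -1.   ]] 0.022
scene [0.089 0.54  0.535] 463.0752316598281
side [-0.169 -0.191  0.92 ] 594.6900095796431
wrist [0.216 0.643 0.373] 354.0867052318816
```

View pics/scene0.png

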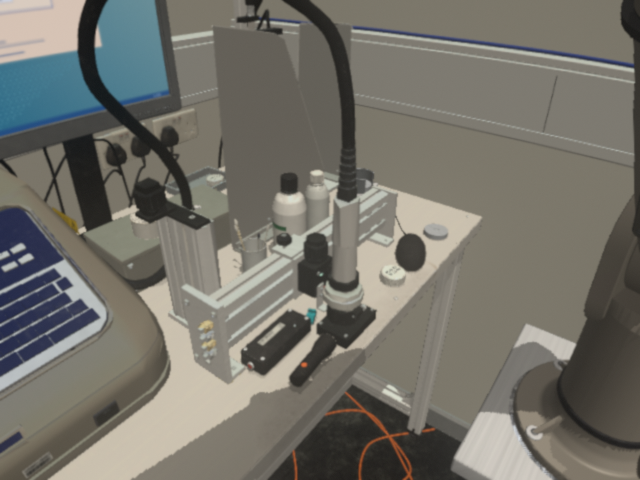

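View pics/side0.png

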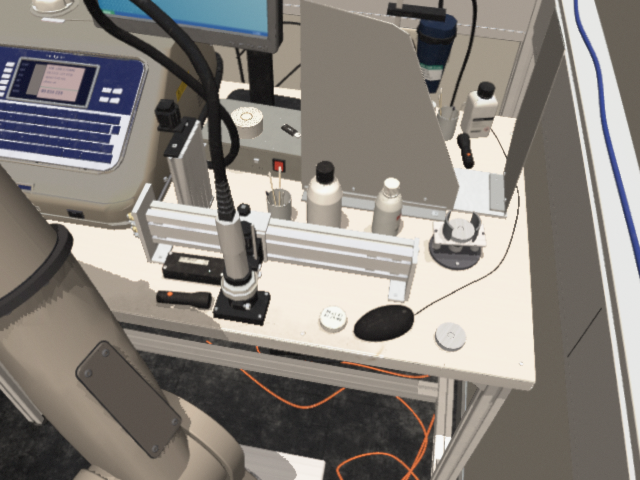

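The side view shows the small bottle (388,207, behind the rail), the cradle (460,235), the loose disc (450,336), the cap (333,319), and the hose and print head (~235,290). The scene view shows the same layout from the left, with the hose arching up from (345,280).

```bash
python3 - <<'E'
from h import *
f=lambda *a:p2w("side",*a).round(3)
print("disc",f([[450,334]],.012),"seat",f([[460,230]],.078),"bottlecap",f([[391,184]],.136),"cap",f([[333,316]],.019),"tallcap",f([[325,169]],.18),"pot",f([[279,195]],.08))
print("rail",f([[148,205],[268,230],[415,245],[410,262]],.112),"railfoot",f([[397,297],[413,293]],0))
print("head",f([[240,305]],0), "tableedge",f([[534,382],[523,120]],0),"panel",f([[455,210]],0),f([[505,212]],0))
print("scene disc",p2w("scene",[[436,231]],.012).round(3),"cap",p2w("scene",[[317,174]],.136).round(3))
im=r.grab_frame("side")
crop=cv2.resize(im[150:370,300:540],None,fx=3.2,fy=2.7,interpolation=cv2.INTER_CUBIC)
crop=cv2.resize(im[160:360,300:540],None,fx=3,fy=3,interpolation=cv2.INTER_CUBIC); cv2.imwrite("pics/crop1.png",crop)
E
```

```text
disc [[ 0.406 -0.338  0.012]] seat [[ 0.595 -0.337  0.078]] bottlecap [[ 0.632 -0.196  0.136]] cap [[ 0.4   -0.129  0.019]] tallcap [[ 0.601 -0.075  0.18 ]] pot [[0.615 0.016 0.08 ]]
rail [[ 0.513  0.241  0.112]
 [ 0.497  0.008  0.112]
 [ 0.513 -0.253  0.112]
 [ 0.474 -0.248  0.112]] railfoot [[ 0.476 -0.238  0.   ]
 [ 0.491 -0.267  0.   ]]
head [[0.402 0.044 0.   ]] tableedge [[ 0.345 -0.487  0.   ]
 [ 1.061 -0.497 -0.   ]] panel [[ 0.721 -0.338  0.   ]] [[ 0.736 -0.444 -0.   ]]
scene disc [[ 0.399 -0.333  0.012]] cap [[ 0.628 -0.191  0.136]]
```

View pics/crop1.png

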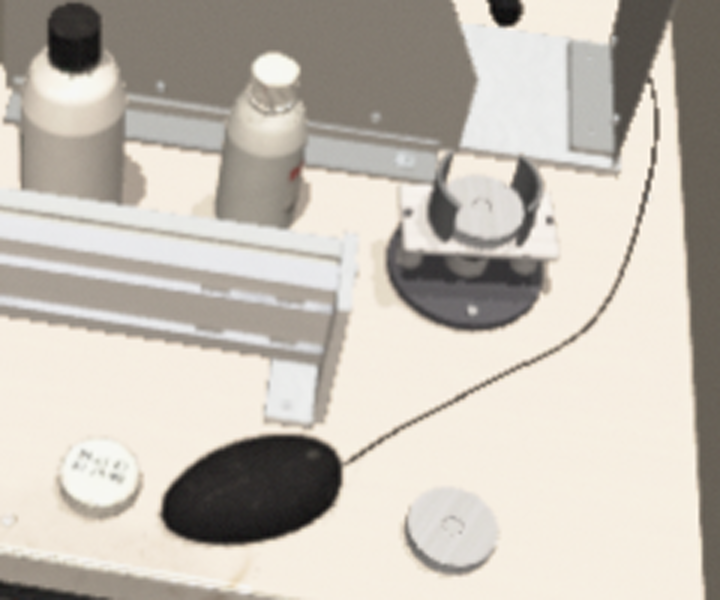

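Emit:
{"name": "step_arm", "arguments": {
  "moves": [
    {"dz": -46,"dy": -20,"gripper": 1},
    {"dz": -46,"dy": -20},
    {"dz": -46,"dy": -20},
    {"dz": -46,"dy": -20},
    {"dz": -46,"dy": -20},
    {"dz": -46,"dy": -20},
    {"dz": -46,"dy": -20},
    {"dz": -46,"dy": -20},
    {"dz": -46,"dy": -20},
    {}
  ]
}}

```text
invalid input at $.moves[0]: expected keys rx, ry, rz, dx, dy, dz, gripper
```

Emit:
{"name": "step_arm", "arguments": {
  "moves": [
    {"rx": 0,"ry": 0,"rz": 0,"dx": 0,"dy": -20,"dz": -46,"gripper": 1},
    {"rx": 0,"ry": 0,"rz": 0,"dx": 0,"dy": -20,"dz": -46,"gripper": 1},
    {"rx": 0,"ry": 0,"rz": 0,"dx": 0,"dy": -20,"dz": -46,"gripper": 1},
    {"rx": 0,"ry": 0,"rz": 0,"dx": 0,"dy": -20,"dz": -46,"gripper": 1},
    {"rx": 0,"ry": 0,"rz": 0,"dx": 0,"dy": -20,"dz": -46,"gripper": 1},
    {"rx": 0,"ry": 0,"rz": 0,"dx": 0,"dy": -20,"dz": -46,"gripper": 1},
    {"rx": 0,"ry": 0,"rz": 0,"dx": 0,"dy": -20,"dz": -46,"gripper": 1},
    {"rx": 0,"ry": 0,"rz": 0,"dx": 0,"dy": -20,"dz": -46,"gripper": 1},
    {"rx": 0,"ry": 0,"rz": 0,"dx": 0,"dy": -20,"dz": -46,"gripper": 1},
    {"rx": 0,"ry": 0,"rz": 0,"dx": 0,"dy": 0,"dz": 0,"gripper": 1}
  ]
}}

```text
clock: 1.45
tcp_pos: [0.2039, 0.4503, 0.6437]
orientation: [0.662, 3.07, 0.013]
contact_force: [0.5, 0.8, 0.2]
grip_width: 0.0856
gripper_force: 0.0
```

Emit:
{"name": "step_arm", "arguments": {
  "moves": [
    {"rx": 0,"ry": 0,"rz": 6.8,"dx": -58.5,"dy": -3.5,"dz": 0,"gripper": 1},
    {"rx": 0,"ry": 0,"rz": 6.8,"dx": -58.5,"dy": -3.5,"dz": 0,"gripper": 1},
    {"rx": 0,"ry": 0,"rz": 6.8,"dx": -58.5,"dy": -3.5,"dz": 0,"gripper": 1},
    {"rx": 0,"ry": 0,"rz": 6.8,"dx": -58.5,"dy": -3.5,"dz": 0,"gripper": 1},
    {"rx": 0,"ry": 0,"rz": 6.8,"dx": -58.5,"dy": -3.5,"dz": 0,"gripper": 1},
    {"rx": 0,"ry": 0,"rz": 6.8,"dx": -58.5,"dy": -3.5,"dz": 0,"gripper": 1},
    {"rx": 0,"ry": 0,"rz": 6.8,"dx": -58.5,"dy": -3.5,"dz": 0,"gripper": 1},
    {"rx": 0,"ry": 0,"rz": 6.8,"dx": -58.5,"dy": -3.5,"dz": 0,"gripper": 1},
    {"rx": 0,"ry": 0,"rz": 6.8,"dx": -58.5,"dy": -3.5,"dz": 0,"gripper": 1},
    {"rx": 0,"ry": 0,"rz": 6.8,"dx": -58.5,"dy": -3.5,"dz": 0,"gripper": 1},
    {"rx": 0,"ry": 0,"rz": 6.8,"dx": -58.5,"dy": -3.5,"dz": 0,"gripper": 1},
    {"rx": 0,"ry": 0,"rz": 6.8,"dx": -58.5,"dy": -3.5,"dz": 0,"gripper": 1},
    {"rx": 0,"ry": 0,"rz": 6.8,"dx": -58.5,"dy": -3.5,"dz": 0,"gripper": 1},
    {"rx": 0,"ry": 0,"rz": 6.8,"dx": -58.5,"dy": -3.5,"dz": 0,"gripper": 1},
    {"rx": 0,"ry": 0,"rz": 6.8,"dx": -58.5,"dy": -3.5,"dz": 0,"gripper": 1},
    {"rx": 0,"ry": 0,"rz": 0,"dx": 0,"dy": 0,"dz": 0,"gripper": 1}
  ]
}}

```text
clock: 3.45
tcp_pos: [0.3939, -0.2967, 0.639]
orientation: [2.811, 1.402, 0.0]
contact_force: [0.0, 0.7, 0.0]
grip_width: 0.0853
gripper_force: 0.0
```

Emit:
{"name": "step_arm", "arguments": {
  "moves": [
    {"rx": 0,"ry": 0,"rz": -9,"dx": 0,"dy": 0,"dz": 45,"gripper": 0.6},
    {"rx": 0,"ry": 0,"rz": -9,"dx": 0,"dy": 0,"dz": 45,"gripper": 0.6},
    {"rx": 0,"ry": 0,"rz": -9,"dx": 0,"dy": 0,"dz": 45,"gripper": 0.6},
    {"rx": 0,"ry": 0,"rz": -9,"dx": 0,"dy": 0,"dz": 45,"gripper": 0.6},
    {"rx": 0,"ry": 0,"rz": 0,"dx": -15,"dy": 40,"dz": 45,"gripper": 0.6},
    {"rx": 0,"ry": 0,"rz": 0,"dx": -15,"dy": 40,"dz": 45,"gripper": 0.6},
    {"rx": 0,"ry": 0,"rz": 0,"dx": 0,"dy": 0,"dz": 0,"gripper": 0.6},
    {"rx": 0,"ry": 0,"rz": 0,"dx": 0,"dy": 0,"dz": 0,"gripper": 0.6}
  ]
}}

```text
clock: 4.45
tcp_pos: [0.4775, -0.3224, 0.3687]
orientation: [-2.227, -2.214, 0.003]
contact_force: [0.1, -0.2, 0.8]
grip_width: 0.0686
gripper_force: 0.0
```

```bash
python3 - <<'E'
from h import *
import pickle
o=r.get_obs(); print(o["clock"],o["tcp_pos"],o["joints"].round(2) if hasattr(o["joints"],'round') else o["joints"]);c=cam("wrist"); im=r.grab_frame("wrist"); cv2.imwrite("pics/w1.png",im); pickle.dump(c,open("w1.pkl","wb"))
print(R.from_rotvec(o["orientation"]).as_matrix().round(3).tolist(),o["grip_width"])
for n,p in(("disc",(.403,-.336,.012)),("seat",(.595,-.337,.066)),("cap",(.63,-.194,.136))): print(n,w2p("wrist",[p],c))
E
```

```text
4.45 [ 0.47752359 -0.3224145   0.36869055] [-0.23  0.28  0.92  1.65 -0.23  1.33  0.72]
[[0.006, 1.0, -0.002], [1.0, -0.006, -0.0], [-0.0, -0.002, -1.0]] 0.06858530717500014
disc [[267.29381186 201.38764793]]
seat [[410.05525223 207.93923135]]
cap [[469.50588533  80.44541972]]
```

View pics/w1.png

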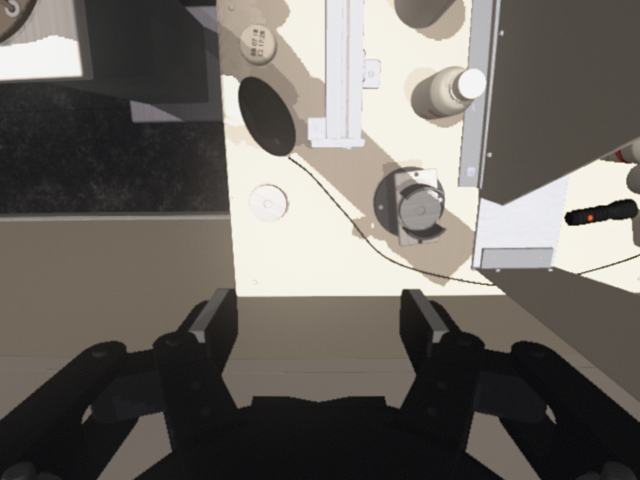

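The wrist view shows the loose disc at (268,203), the cradle and lower disc at (419,209), and the bottle cap at (470,84).

Emit:
{"name": "step_arm", "arguments": {
  "moves": [
    {"rx": 0,"ry": 0,"rz": 0,"dx": -22,"dy": 5,"dz": 45,"gripper": 0.6},
    {"rx": 0,"ry": 0,"rz": 0,"dx": -22,"dy": 5,"dz": 45,"gripper": 0.6},
    {"rx": 0,"ry": 0,"rz": 0,"dx": -22,"dy": 5,"dz": 45,"gripper": 0.6},
    {"rx": 0,"ry": 0,"rz": 0,"dx": 0,"dy": 0,"dz": 0,"gripper": 0.6}
  ]
}}

```text
clock: 5.0
tcp_pos: [0.4908, -0.3887, 0.2334]
orientation: [-2.229, -2.211, 0.0]
contact_force: [-0.1, -0.2, 0.4]
grip_width: 0.0686
gripper_force: 0.0
```

```bash
python3 - <<'E'
from h import *
import pickle
o=r.get_obs(); print(o["clock"],o["tcp_pos"]);c=cam("wrist"); im=r.grab_frame("wrist"); cv2.imwrite("pics/w2.png",im); pickle.dump(c,open("w2.pkl","wb"))
v=im.copy()
for p,rad in(((.403,-.336,.012),.027),((.608,-.337,.066),.027),((.608,-.337,.01),.052)):
    q=w2p("wrist",circ(p,rad),c); print(q.mean(0),np.ptp(q,axis=0)/2)
q=w2p("wrist",[(.403,-.336,.012),(.608,-.337,.066)],c)
x0,y0=q.min(0).astype(int)-[60,90]; print(x0,y0)
x0,y0=max(x0,0),max(y0,0)
cv2.imwrite("pics/w2c.png",cv2.resize(im[y0:y0+200,x0:x0+400],None,fx=2,fy=2,interpolation=cv2.INTER_CUBIC)); print(x0,y0)
E
```

```text
5.0 [ 0.49081181 -0.38866276  0.23340854]
[232.93099765 158.95751708] [26.24073382 26.89021555]
[452.0303957  160.84411956] [30.43985936 31.30544335]
[432.24704001 157.63877604] [50.09421252 51.4797497 ]
172 69
172 69
```

View pics/w2c.png

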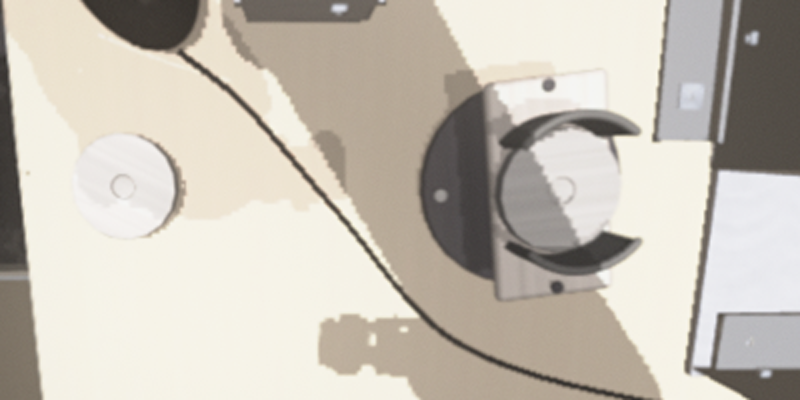

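The crop shows the loose disc centre at (234,161.5) in full-image pixels. The lower disc centre mark is at (454,164), and the carriage plate screw holes are at (446,111.5) and (450.5,212.5).

```bash
python3 - <<'E'
from h import *
import pickle
c=pickle.load(open("w2.pkl","rb"))
T=lambda x,y:(x/2+172-.25,y/2+69-.25)
print("disc",p2w("w",[T(124,186)],.012,c),"low",p2w("w",[T(564,190)],.066,c))
s=p2w("w",[T(548,85),T(557,287)],.054,c); print(s,s.mean(0)); d=s[0]-s[1]; print("yaw",np.degrees(np.arctan2(-d[0],d[1])))
# ring arc tips at z=.092
print("ringtop",p2w("w",[T(640,130),T(640,242),T(585,112),T(585,272)],.092,c))
c1=pickle.load(open("w1.pkl","rb"));print(p2w("w",[(268,203)],.012,c1),p2w("w",[(420,210)],.066,c1))
print("bottle",p2w("w",[(471,84)],.136,c1))
E
```

```text
disc [[ 0.40370374 -0.33859734  0.012     ]] low [[ 0.60965884 -0.33925552  0.066     ]]
[[ 0.60329231 -0.29429545  0.054     ]
 [ 0.61475172 -0.38495605  0.054     ]] [ 0.60902202 -0.33962575  0.054     ]
yaw 7.203927961375429
ringtop [[ 0.62860927 -0.31429754  0.092     ]
 [ 0.63355889 -0.35888695  0.092     ]
 [ 0.60577489 -0.30752836  0.092     ]
 [ 0.61165281 -0.37130954  0.092     ]]
[[ 0.40391567 -0.33834775  0.012     ]] [[ 0.60812398 -0.33976116  0.066     ]]
bottle [[ 0.63183118 -0.19736151  0.136     ]]
```

Emit:
{"name": "step_arm", "arguments": {
  "moves": [
    {"rx": 0,"ry": 0,"rz": -7.3,"dx": 0,"dy": 0,"dz": 20,"gripper": 0.55},
    {"rx": 0,"ry": 0,"rz": 0,"dx": 20,"dy": -27,"dz": 35,"gripper": 0.55},
    {"rx": 0,"ry": 0,"rz": 0,"dx": 20,"dy": -27,"dz": 35,"gripper": 0.55},
    {"rx": 0,"ry": 0,"rz": 0,"dx": 20,"dy": -26,"dz": 35,"gripper": 0.55},
    {"rx": 0,"ry": 0,"rz": 0,"dx": 0,"dy": 0,"dz": 20,"gripper": 0.55},
    {"rx": 0,"ry": 0,"rz": 0,"dx": 0,"dy": 0,"dz": 20,"gripper": 0.55},
    {"rx": 0,"ry": 0,"rz": 0,"dx": 0,"dy": 0,"dz": 0,"gripper": 0.55},
    {"rx": 0,"ry": 0,"rz": 0,"dx": 0,"dy": 0,"dz": 0,"gripper": 0.55}
  ]
}}

```text
clock: 6.05
tcp_pos: [0.4074, -0.3393, 0.0715]
orientation: [2.079, 2.35, 0.002]
contact_force: [-0.1, -0.5, -1.0]
grip_width: 0.0662
gripper_force: 0.0
```

```bash
python3 - <<'E'
from h import *
o=r.get_obs();c=cam("wrist"); im=r.grab_frame("wrist"); cv2.imwrite("pics/w3.png",im)
print(o["clock"],o["tcp_pos"],tool((.4037,-.3386,.023)),R.from_rotvec(o["orientation"]).as_matrix().round(3).tolist(),w2p("wrist",[(.4037,-.3386,.012)],c))
E
```

```text
6.05 [ 0.40740488 -0.33931556  0.07147009] [ 1.19675479 -3.57923934 48.19756305] [[-0.122, 0.993, 0.004], [0.993, 0.122, -0.001], [-0.002, 0.004, -1.0]] [[312.95773029 254.33320527]]
```

View pics/w3.png

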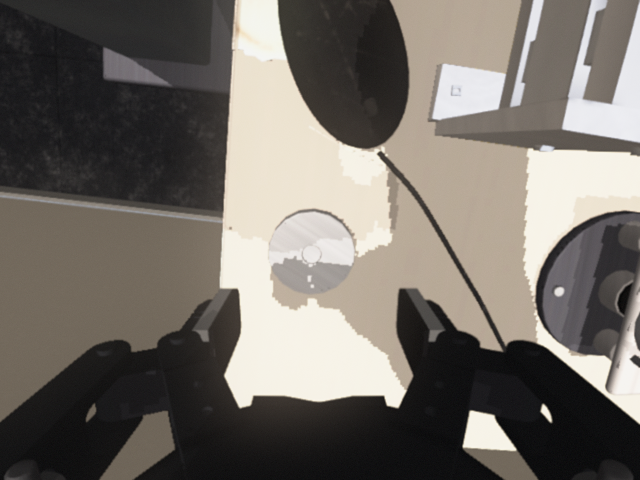

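The view shows the disc centred at (311,254) between the open fingers, within about 1 mm of the prediction. I'll descend and grip.

Emit:
{"name": "step_arm", "arguments": {
  "grip_force": 30,
  "moves": [
    {"rx": 0,"ry": 0,"rz": 0,"dx": 1,"dy": -4.5,"dz": 14,"gripper": 0.55},
    {"rx": 0,"ry": 0,"rz": 0,"dx": 0,"dy": 0,"dz": 14,"gripper": 0.55},
    {"rx": 0,"ry": 0,"rz": 0,"dx": 0,"dy": 0,"dz": 13,"gripper": 0.55},
    {"rx": 0,"ry": 0,"rz": 0,"dx": 0,"dy": 0,"dz": 7,"gripper": 0.55},
    {"rx": 0,"ry": 0,"rz": 0,"dx": 0,"dy": 0,"dz": 0,"gripper": 0.55},
    {"rx": 0,"ry": 0,"rz": 0,"dx": 0,"dy": 0,"dz": 0,"gripper": 0.1},
    {"rx": 0,"ry": 0,"rz": 0,"dx": 0,"dy": 0,"dz": 0,"gripper": 0.1},
    {"rx": 0,"ry": 0,"rz": 0,"dx": 0,"dy": 0,"dz": 0,"gripper": 0.1},
    {"rx": 0,"ry": 0,"rz": 0,"dx": 0,"dy": 0,"dz": 0,"gripper": 0.1}
  ]
}}

```text
clock: 7.22
tcp_pos: [0.4014, -0.3383, 0.0214]
orientation: [2.082, 2.352, 0.0]
contact_force: [-0.0, -0.9, -0.1]
grip_width: 0.0469
gripper_force: 0.0
```

```bash
python3 - <<'E'
from h import *
o=r.get_obs();c=cam("wrist"); im=r.grab_frame("wrist"); cv2.imwrite("pics/w4.png",im)
print(o["clock"],o["tcp_pos"],w2p("wrist",[(.4030,-.3386,.012),o["tcp_pos"],np.array(o["tcp_pos"])-[0,0,.022]],c))
E
```

```text
7.225 [ 0.40136292 -0.33828135  0.02135423] [[322.7740623  289.64578214]
 [319.55157167 296.83909567]
 [319.37446928 278.87704932]]
```

View pics/w4.png

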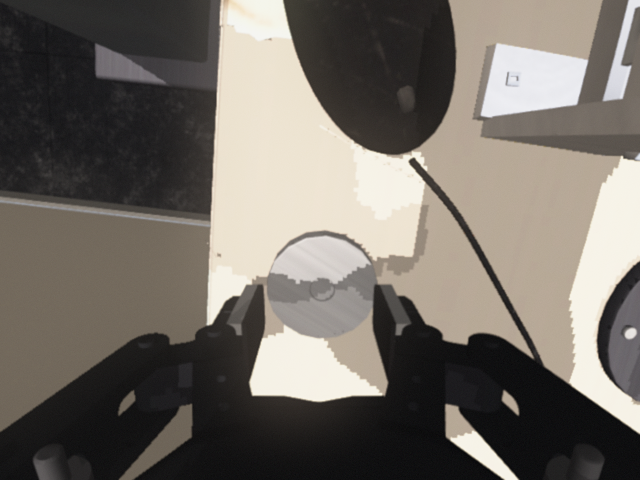

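The view shows the disc centred at (321,289), with finger corners at (262,285) and (376,285). The fingers closed above the disc, so the tips sit higher than I assumed. I'll reopen and feel downward.

Emit:
{"name": "step_arm", "arguments": {
  "moves": [
    {"rx": 0,"ry": 0,"rz": 0,"dx": 0,"dy": 1.5,"dz": 0,"gripper": 0.55},
    {"rx": 0,"ry": 0,"rz": 0,"dx": 0,"dy": 0,"dz": 0,"gripper": 0.55},
    {"rx": 0,"ry": 0,"rz": 0,"dx": 0,"dy": 0,"dz": 3,"gripper": 0.55},
    {"rx": 0,"ry": 0,"rz": 0,"dx": 0,"dy": 0,"dz": 3,"gripper": 0.55},
    {"rx": 0,"ry": 0,"rz": 0,"dx": 0,"dy": 0,"dz": 0,"gripper": 0.55}
  ]
}}

```text
clock: 7.9
tcp_pos: [0.4024, -0.3379, 0.0148]
orientation: [-2.082, -2.352, 0.0]
contact_force: [-0.0, 0.5, 0.6]
grip_width: 0.0661
gripper_force: 0.0
```

Emit:
{"name": "step_arm", "arguments": {
  "moves": [
    {"rx": 0,"ry": 0,"rz": 0,"dx": 0,"dy": 0,"dz": 2,"gripper": 0.55},
    {"rx": 0,"ry": 0,"rz": 0,"dx": 0,"dy": 0,"dz": 2,"gripper": 0.55},
    {"rx": 0,"ry": 0,"rz": 0,"dx": 0,"dy": 0,"dz": 0,"gripper": 0.55}
  ]
}}

```text
clock: 8.28
tcp_pos: [0.4026, -0.338, 0.011]
orientation: [-2.082, -2.352, 0.0]
contact_force: [-0.3, 0.2, -0.9]
grip_width: 0.0661
gripper_force: 0.0
```

Emit:
{"name": "step_arm", "arguments": {
  "moves": [
    {"rx": 0,"ry": 0,"rz": 0,"dx": 0,"dy": 0,"dz": 0,"gripper": 0.1},
    {"rx": 0,"ry": 0,"rz": 0,"dx": 0,"dy": 0,"dz": 0,"gripper": 0.1},
    {"rx": 0,"ry": 0,"rz": 0,"dx": 0,"dy": 0,"dz": 0,"gripper": 0.1}
  ]
}}

```text
clock: 8.65
tcp_pos: [0.4027, -0.338, 0.0112]
orientation: [2.083, 2.352, 0.0]
contact_force: [1.2, -0.3, 0.2]
grip_width: 0.0466
gripper_force: 0.0
```

Emit:
{"name": "step_arm", "arguments": {
  "moves": [
    {"rx": 0,"ry": 0,"rz": 0,"dx": 0,"dy": 0,"dz": 0,"gripper": 0.55},
    {"rx": 0,"ry": 0,"rz": 0,"dx": 0,"dy": 0,"dz": 0,"gripper": 0.55},
    {"rx": 0,"ry": 0,"rz": 0,"dx": 0,"dy": 0,"dz": 2,"gripper": 0.55},
    {"rx": 0,"ry": 0,"rz": 0,"dx": 0,"dy": 0,"dz": 2,"gripper": 0.55},
    {"rx": 0,"ry": 0,"rz": 0,"dx": 0,"dy": 0,"dz": 2,"gripper": 0.55},
    {"rx": 0,"ry": 0,"rz": 0,"dx": 0,"dy": 0,"dz": 0,"gripper": 0.55}
  ]
}}

```text
clock: 9.4
tcp_pos: [0.4026, -0.338, 0.005]
orientation: [-2.082, -2.352, 0.0]
contact_force: [-0.1, -0.6, 0.1]
grip_width: 0.0661
gripper_force: 0.0
```

```bash
python3 - <<'E'
from h import *
o=r.get_obs(); w=r.grab_frame("wrist"); s=r.grab_frame("side"); q=w2p("side",[o["tcp_pos"]])[0]; print(q, w2p("side",circ((.4030,-.3386,.012),.027,4)))
x,y=int(q[0]),int(q[1]); a=cv2.resize(s[max(y-80,0):y+50,x-65:x+65],(400,400),interpolation=cv2.INTER_CUBIC)
b=cv2.resize(w[200:400,220:420],(400,400),interpolation=cv2.INTER_CUBIC); cv2.imwrite("pics/c5.png",np.hstack([a,b]))
print(w2p("wrist",[o["tcp_pos"],(.4030,-.3386,.012)]))
E
```

```text
[449.04699929 337.90125951] [[450.80925922 322.8283072 ]
 [434.90960981 333.26007401]
 [449.48927409 349.00776074]
 [465.45684722 338.16369343]]
[[319.31700956 296.37220232]
 [320.20090957 304.53106997]]
```

View pics/c5.png

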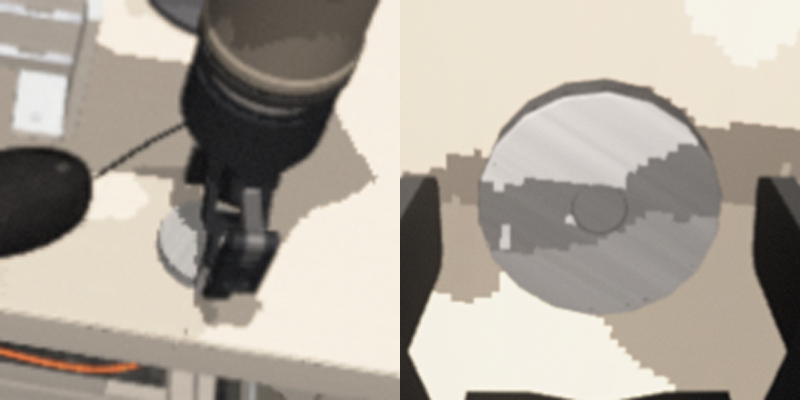

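Emit:
{"name": "step_arm", "arguments": {
  "moves": [
    {"rx": 0,"ry": 0,"rz": 0,"dx": 0,"dy": 0,"dz": 2,"gripper": 0.55},
    {"rx": 0,"ry": 0,"rz": 0,"dx": 0,"dy": 0,"dz": 2,"gripper": 0.55},
    {"rx": 0,"ry": 0,"rz": 0,"dx": 0,"dy": 0,"dz": 2,"gripper": 0.55},
    {"rx": 0,"ry": 0,"rz": 0,"dx": 0,"dy": 0,"dz": 2,"gripper": 0.55},
    {"rx": 0,"ry": 0,"rz": 0,"dx": 0,"dy": 0,"dz": 0,"gripper": 0.55}
  ]
}}

```text
clock: 10.12
tcp_pos: [0.4026, -0.338, -0.003]
orientation: [-2.082, -2.352, 0.0]
contact_force: [-0.6, -0.2, 0.1]
grip_width: 0.0661
gripper_force: 0.0
```

Emit:
{"name": "step_arm", "arguments": {
  "moves": [
    {"rx": 0,"ry": 0,"rz": 0,"dx": 0,"dy": 0,"dz": 2,"gripper": 0.55},
    {"rx": 0,"ry": 0,"rz": 0,"dx": 0,"dy": 0,"dz": 2,"gripper": 0.55},
    {"rx": 0,"ry": 0,"rz": 0,"dx": 0,"dy": 0,"dz": 2,"gripper": 0.55},
    {"rx": 0,"ry": 0,"rz": 0,"dx": 0,"dy": 0,"dz": 0,"gripper": 0.1},
    {"rx": 0,"ry": 0,"rz": 0,"dx": 0,"dy": 0,"dz": 0,"gripper": 0.1},
    {"rx": 0,"ry": 0,"rz": 0,"dx": 0,"dy": 0,"dz": 0,"gripper": 0.1}
  ]
}}

```text
clock: 10.88
tcp_pos: [0.4026, -0.338, -0.0087]
orientation: [-2.082, -2.352, -0.0]
contact_force: [0.1, 0.8, 2.4]
grip_width: 0.0516
gripper_force: 31.1
```

Emit:
{"name": "step_arm", "arguments": {
  "moves": [
    {"rx": 0,"ry": 0,"rz": 0,"dx": 0,"dy": 0,"dz": -4,"gripper": 0.1},
    {"rx": 0,"ry": 0,"rz": 0,"dx": 0,"dy": 0,"dz": -16,"gripper": 0.1},
    {"rx": 0,"ry": 0,"rz": 0,"dx": 0,"dy": 0,"dz": -35,"gripper": 0.1},
    {"rx": 0,"ry": 0,"rz": 0,"dx": 0,"dy": 0,"dz": -40,"gripper": 0.1},
    {"rx": 0,"ry": 0,"rz": 0,"dx": 0,"dy": 0,"dz": -35,"gripper": 0.1},
    {"rx": 0,"ry": 0,"rz": 0,"dx": 0,"dy": 0,"dz": 0,"gripper": 0.1}
  ]
}}

```text
clock: 11.62
tcp_pos: [0.4042, -0.3394, 0.1243]
orientation: [2.079, 2.348, 0.002]
contact_force: [0.2, 0.1, -1.5]
grip_width: 0.0516
gripper_force: 31.7
```

```bash
python3 - <<'E'
from h import *
o=r.get_obs(); c=cam("wrist"); w=r.grab_frame("wrist"); cv2.imwrite("pics/w6.png",w)
Rm=R.from_rotvec(o["orientation"]).as_matrix(); T=np.array(o["tcp_pos"]); print(o["clock"],T,o["grip_width"],o["gripper_force"],np.array(o["contact_force"]).round(1))
for dx in(-5,0,5):
    q=w2p("w",circ(T+Rm@[dx/1000,0,0]+[0,0,.0087+.012],.027),c); print(dx,q.mean(0),q[:,0].min(),q[:,1].min(),q[:,1].max())
print("tool to seat",tool((.6090,-.3396,T[2])))
cv2.imwrite("pics/c6.png",cv2.resize(w[180:380,220:420],(600,600),interpolation=cv2.INTER_CUBIC))
E
```

```text
11.625 [ 0.40419986 -0.33938037  0.12430187] 0.05164920887136159 31.670674681663513 [ 0.2  0.1 -1.5]
-5 [319.93358127 328.18042426] 252.91086439886533 266.82121104335766 386.27669850020243
0 [319.93740196 316.98080119] 252.23417012267583 254.31317078268296 376.30884154839424
5 [319.94112963 305.54565709] 251.55031185447876 241.5481930108353 366.1269822359693
tool to seat [-26.15254381 203.89425202  -1.01749572]
```

View pics/c6.png

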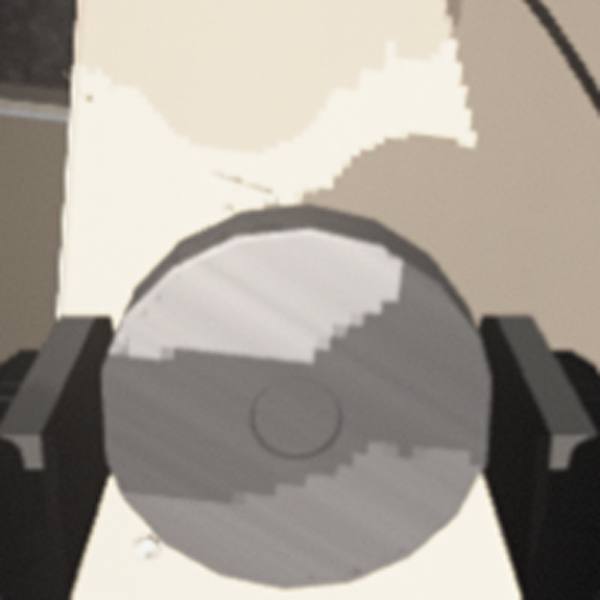

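The in-hand crop shows the disc held level, with its top centre at (319,316.6). That matches a disc centred on the TCP, so I'll carry it over to the cradle.

Emit:
{"name": "step_arm", "arguments": {
  "moves": [
    {"rx": 0,"ry": 0,"rz": 0,"dx": -5,"dy": 40,"dz": 0,"gripper": 0.1},
    {"rx": 0,"ry": 0,"rz": 0,"dx": -5,"dy": 40,"dz": 0,"gripper": 0.1},
    {"rx": 0,"ry": 0,"rz": 0,"dx": -5,"dy": 40,"dz": 0,"gripper": 0.1},
    {"rx": 0,"ry": 0,"rz": 0,"dx": -5,"dy": 40,"dz": 0,"gripper": 0.1},
    {"rx": 0,"ry": 0,"rz": 0,"dx": -6,"dy": 40,"dz": 0,"gripper": 0.1},
    {"rx": 0,"ry": 0,"rz": 0,"dx": 0,"dy": 4,"dz": 0,"gripper": 0.1},
    {"rx": 0,"ry": 0,"rz": 0,"dx": 0,"dy": 0,"dz": 0,"gripper": 0.1},
    {"rx": 0,"ry": 0,"rz": 0,"dx": 0,"dy": 0,"dz": 0,"gripper": 0.1}
  ]
}}

```text
clock: 12.68
tcp_pos: [0.6065, -0.3397, 0.1208]
orientation: [-2.084, -2.349, 0.001]
contact_force: [0.4, -0.7, -1.0]
grip_width: 0.0519
gripper_force: 31.7
```

```bash
python3 - <<'E'
from h import *
o=r.get_obs(); T=np.array(o["tcp_pos"]); Rm=R.from_rotvec(o["orientation"]).as_matrix()
print(o["clock"],T,Rm.round(4).tolist(),o["grip_width"]); print("tool to place",tool((.6090,-.3396,.0573)))
E
```

```text
12.675 [ 0.60651321 -0.33966171  0.12083614] [[-0.1193, 0.9929, -0.0015], [0.9929, 0.1193, 0.0004], [0.0006, -0.0014, -1.0]] 0.05193068676394019
tool to place [-0.27302512  2.56664809 63.53240781]
```

Emit:
{"name": "step_arm", "arguments": {
  "moves": [
    {"rx": 0,"ry": 0,"rz": 0,"dx": 0,"dy": 2.5,"dz": 10,"gripper": 0.1},
    {"rx": 0,"ry": 0,"rz": 0,"dx": 0,"dy": 0,"dz": 13,"gripper": 0.1},
    {"rx": 0,"ry": 0,"rz": 0,"dx": 0,"dy": 0,"dz": 13,"gripper": 0.1},
    {"rx": 0,"ry": 0,"rz": 0,"dx": 0,"dy": 0,"dz": 12,"gripper": 0.1},
    {"rx": 0,"ry": 0,"rz": 0,"dx": 0,"dy": 0,"dz": 10,"gripper": 0.1},
    {"rx": 0,"ry": 0,"rz": 0,"dx": 0,"dy": 0,"dz": 0,"gripper": 0.1},
    {"rx": 0,"ry": 0,"rz": 0,"dx": 0,"dy": 0,"dz": 0,"gripper": 0.1}
  ]
}}

```text
clock: 13.55
tcp_pos: [0.611, -0.3391, 0.0635]
orientation: [2.082, 2.352, 0.0]
contact_force: [0.3, 0.7, -0.2]
grip_width: 0.0516
gripper_force: 31.7
```

```bash
python3 - <<'E'
from h import *
o=r.get_obs(); print(o["clock"],np.array(o["contact_force"]).round(1),"tool to place",tool((.6090,-.3396,.0573)))
E
```

```text
13.55 [ 0.3  0.7 -0.2] tool to place [-0.22379437 -2.09100605  6.22085949]
```

Emit:
{"name": "step_arm", "arguments": {
  "moves": [
    {"rx": 0,"ry": 0,"rz": 0,"dx": 0,"dy": -1.5,"dz": 3,"gripper": 0.1},
    {"rx": 0,"ry": 0,"rz": 0,"dx": 0,"dy": 0,"dz": 2,"gripper": 0.1},
    {"rx": 0,"ry": 0,"rz": 0,"dx": 0,"dy": 0,"dz": 1,"gripper": 0.1},
    {"rx": 0,"ry": 0,"rz": 0,"dx": 0,"dy": 0,"dz": 0,"gripper": 0.1}
  ]
}}

```text
clock: 14.05
tcp_pos: [0.6093, -0.339, 0.0574]
orientation: [-2.082, -2.352, -0.0]
contact_force: [0.2, -0.0, 1.6]
grip_width: 0.0517
gripper_force: 31.8
```

Emit:
{"name": "step_arm", "arguments": {
  "moves": [
    {"rx": 0,"ry": 0,"rz": 0,"dx": 0,"dy": 0,"dz": 0.5,"gripper": 0.1},
    {"rx": 0,"ry": 0,"rz": 0,"dx": 0,"dy": 0,"dz": 0,"gripper": 0.35},
    {"rx": 0,"ry": 0,"rz": 0,"dx": 0,"dy": 0,"dz": 0,"gripper": 0.5},
    {"rx": 0,"ry": 0,"rz": 0,"dx": 0,"dy": 0,"dz": 0,"gripper": 0.5},
    {"rx": 0,"ry": 0,"rz": 0,"dx": 0,"dy": 0,"dz": -15,"gripper": 0.5},
    {"rx": 0,"ry": 0,"rz": 0,"dx": 0,"dy": 0,"dz": -40,"gripper": 0.5},
    {"rx": 0,"ry": 0,"rz": 0,"dx": 0,"dy": 0,"dz": -45,"gripper": 0.55},
    {"rx": 0,"ry": 0,"rz": 0,"dx": -30,"dy": 0,"dz": -45,"gripper": 0.55},
    {"rx": 0,"ry": 0,"rz": 0,"dx": -30,"dy": 0,"dz": -35,"gripper": 0.55},
    {"rx": 0,"ry": 0,"rz": 0,"dx": 0,"dy": 0,"dz": 0,"gripper": 0.55}
  ]
}}

```text
clock: 15.3
tcp_pos: [0.6164, -0.4034, 0.2418]
orientation: [2.082, 2.342, -0.001]
contact_force: [-1.2, 0.3, -1.8]
grip_width: 0.0665
gripper_force: 0.0
```

```bash
python3 - <<'E'
from h import *
import pickle
o=r.get_obs(); c=cam("wrist"); w=r.grab_frame("wrist"); cv2.imwrite("pics/w7.png",w); pickle.dump(c,open("w7.pkl","wb"))
q=w2p("w",[(.609,-.3396,.078),(.632,-.196,.136)],c); print(o["clock"],o["tcp_pos"],q)
x0=int(q[:,0].mean())-130; y0=max(int(q[1,1])-50,0); x0=max(x0,0)
cv2.imwrite("pics/c7.png",cv2.resize(w[y0:y0+240,x0:x0+260],None,fx=2.5,fy=2.5,interpolation=cv2.INTER_CUBIC)); print(x0,y0)
E
```

```text
15.3 [ 0.61640712 -0.40338832  0.24183026] [[318.02157194 145.52785743]
 [382.89958192 -85.44621271]]
220 0
```

View pics/c7.png

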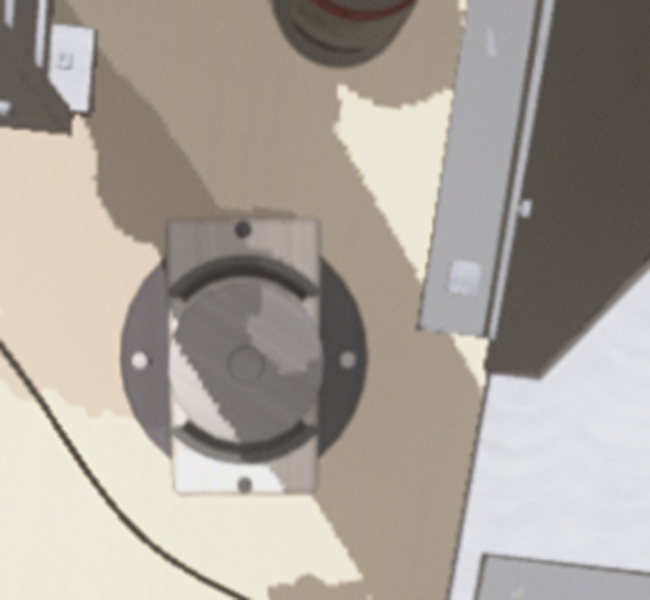

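The crop shows the loose disc lying inside the ring with its centre mark at (318.4,145.2), against (318.0,145.5) predicted for the seat. It looks placed. I'll check that against the plate and base holes.

```bash
python3 - <<'E'
from h import *
import pickle
c=pickle.load(open("w7.pkl","rb")); T=lambda x,y:(x/2.5+220-.3,y/2.5-.3)
print("disc",p2w("w",[T(246,363)],.078,c),"disc circ",p2w("w",[T(247.5,360.5)],.078,c))
s=p2w("w",[T(242,230),T(245,485)],.054,c);print("plate",s.mean(0)); b=p2w("w",[T(139,360),T(347,360)],.010,c); print("base",b.mean(0), b)
w=r.grab_frame("wrist"); print(tool((.632,-.197,.30)))
E
```

```text
disc [[ 0.60900598 -0.33907528  0.078     ]] disc circ [[ 0.6094174  -0.33819338  0.078     ]]
plate [ 0.60820016 -0.33897859  0.054     ]
base [ 0.60805145 -0.33873908  0.01      ] [[ 0.56515639 -0.34375405  0.01      ]
 [ 0.65094652 -0.33372412  0.01      ]]
[198.35697557  39.82769928 -62.69793633]
```

```bash
python3 - <<'E'
from h import *
import pickle
c1=pickle.load(open("w1.pkl","rb")); c7=pickle.load(open("w7.pkl","rb"))
print("strip/panel",p2w("w",[(460,185),(482,187),(472,0),(497,0)],0,c1).round(3),p2w("w",[(387,130),(416,132),(437,0)],0,c7).round(3))
o=r.get_obs();print(o["clock"],tool((.632,-.24,.26)))
E
```

```text
strip/panel [[ 0.684 -0.315  0.   ]
 [ 0.717 -0.318  0.   ]
 [ 0.68  -0.072  0.   ]
 [ 0.713 -0.072  0.   ]] [[ 0.68  -0.316  0.   ]
 [ 0.711 -0.314  0.   ]
 [ 0.709 -0.187  0.   ]]
15.4 [155.67025927  34.61823197 -22.70161522]
```

Emit:
{"name": "step_arm", "arguments": {
  "moves": [
    {"rx": 0,"ry": 0,"rz": 0,"dx": 40,"dy": 0,"dz": -23,"gripper": 0.6},
    {"rx": 0,"ry": 0,"rz": 0,"dx": 40,"dy": 10,"dz": 0,"gripper": 0.6},
    {"rx": 0,"ry": 0,"rz": 0,"dx": 40,"dy": 12,"dz": 0,"gripper": 0.6},
    {"rx": 0,"ry": 0,"rz": 0,"dx": 35,"dy": 12,"dz": 0,"gripper": 0.6},
    {"rx": 0,"ry": 0,"rz": 0,"dx": 0,"dy": 0,"dz": 0,"gripper": 0.6},
    {"rx": 0,"ry": 0,"rz": 0,"dx": 0,"dy": 0,"dz": 0,"gripper": 0.6}
  ]
}}

```text
clock: 16.15
tcp_pos: [0.631, -0.24, 0.2589]
orientation: [-2.081, -2.352, 0.001]
contact_force: [-0.0, -0.6, 0.7]
grip_width: 0.0685
gripper_force: 0.0
```

```bash
python3 - <<'E'
from h import *
import pickle
o=r.get_obs(); c=cam("wrist"); w=r.grab_frame("wrist"); cv2.imwrite("pics/w8.png",w); pickle.dump(c,open("w8.pkl","wb"))
print(o["clock"],o["tcp_pos"])
q=w2p("w",circ((.632,-.197,.136),.015),c); m=q.mean(0); rad=np.ptp(q,axis=0)/2; print(m,rad)
g=cv2.cvtColor(w,cv2.COLOR_BGR2GRAY); x,y=m.astype(int); k=70; y0,x0=max(y-k,0),max(x-k,0)
roi=cv2.medianBlur(g[y0:y+k,x0:x+k],3)
h=cv2.HoughCircles(roi,cv2.HOUGH_GRADIENT,1.2,5,param1=80,param2=12,minRadius=int(rad.min()*.85),maxRadius=int(rad.max()*1.15))
print((h[0,:5]+[x0,y0,0]).round(1)); print(cv2.resize(g[y0:y+k,x0:x+k],(28,28),interpolation=cv2.INTER_AREA))
E
```

```text
16.15 [ 0.63096949 -0.24004939  0.25888621]
[327.39706571 176.67331516] [19.78682801 19.96348534]
[[328.4 175.   17.8]
 [321.2 178.6  21.3]
 [320.  160.6  19.8]]
[[145 139 139 139 139 139 139 139 139 139 152 172 214 240 241 241 241 241
  241 241 241 240 240 227 189 189 189 188]
 [224 148 139 139 140 139 139 140 140 140 154 172 173 212 240 241 240 240
  241 241 241 240 240 219 189 189 189 188]
 [234 173 140 139 140 139 139 140 139 140 144 171 172 174 210 241 240 241
  241 241 241 240 241 211 189 189 189 189]
 [235 165 140 140 140 140 140 140 140 140 140 162 172 173 174 212 236 240
  241 241 241 240 241 204 190 189 189 188]
 [233 157 141 140 140 140 140 140 140 140 140 142 145 149 160 151 189 231
  241 241 241 240 240 198 189 189 189 183]
 [234 149 141 141 141 140 141 140 140 141 140 141 141 142 142 142 144 187
  241 241 241 241 238 191 189 189 188 173]
 [228 141 142 142 141 141 141 141 140 141 140 141 140 139 140 141 142 144
  210 240 240 241 233 190 189 188 188 162]
 [196 140 142 142 141 141 141 141 141 141 134 124 122 123 125 127 132 142
  170 213 240 241 227 189 188 188 188 153]
 [
[... 1638 characters left out ...]
243 242 242 242 242 242 242 242 241 242 242 242 238 192 176 175 174 174
  173 173 176 189 189 188 186 159 104  86]
 [243 242 243 242 242 242 242 242 241 242 242 242 242 239 199 176 175 175
  173 173 177 189 188 188 182 159  92  86]
 [243 242 243 242 242 242 242 242 242 242 242 242 242 242 239 204 175 174
  173 173 183 189 188 188 172 154  87  86]
 [243 237 235 236 236 234 236 235 234 236 240 242 242 242 240 229 185 174
  174 171 184 189 189 188 162 147  87  86]
 [242 230 230 229 229 226 221 224 227 229 235 242 242 242 231 177 175 175
  174 168 187 189 189 188 158 138  88  86]
 [242 232 219 174 138 121 115 117 126 152 199 240 242 242 239 179 176 174
  174 171 190 189 189 188 157 174  91  86]]
```

```bash
python3 - <<'E'
from h import *
import pickle
c=pickle.load(open("w8.pkl","rb")); g=cv2.cvtColor(cv2.imread("pics/w8.png"),cv2.COLOR_BGR2GRAY)
for lo in(144,148,152):
    m=((g>lo)&(g<185)).astype(np.uint8); x0,y0=257,106; sub=np.zeros_like(m); sub[150:202,300:352]=m[150:202,300:352]
    sub=cv2.morphologyEx(sub,cv2.MORPH_OPEN,np.ones((3,3),np.uint8)); n,l,s,ce=cv2.connectedComponentsWithStats(sub); i=l[178,327]
    pts=np.argwhere(l==i)[:,::-1].astype(np.float32); (cc,rr)=cv2.minEnclosingCircle(pts); print(lo,s[i],ce[i].round(1),np.round(cc,1),round(rr,1),p2w("w",[cc],.136,c).round(4))
# body/neck outline: dark ring extents at bottle shoulder
print(tool((.632,-.197,.12)))
E
```

```text
144 [ 311  158   36   37 1041] [328.6 175.8] [328.7 175.9] 18.4 [[ 0.6329 -0.1962  0.136 ]]
148 [ 312  158   35   36 1015] [328.7 175.7] [328.4 175.7] 18.2 [[ 0.6326 -0.1961  0.136 ]]
152 [312 158  35  36 992] [328.6 175.7] [328.4 175.7] 18.0 [[ 0.6326 -0.1961  0.136 ]]
[ 43.70294574   6.68791102 139.2004268 ]
```

Emit:
{"name": "step_arm", "arguments": {
  "moves": [
    {"rx": 0,"ry": 0,"rz": 0,"dx": 25,"dy": 4,"dz": 0,"gripper": 0.65},
    {"rx": 0,"ry": 0,"rz": 0,"dx": 19.5,"dy": 3.4,"dz": 15,"gripper": 0.65},
    {"rx": 0,"ry": 0,"rz": 0,"dx": 0,"dy": 0,"dz": 30,"gripper": 0.65},
    {"rx": 0,"ry": 0,"rz": 0,"dx": 0,"dy": 0,"dz": 40,"gripper": 0.65},
    {"rx": 0,"ry": 0,"rz": 0,"dx": 0,"dy": 0,"dz": 40,"gripper": 0.65},
    {"rx": 0,"ry": 0,"rz": 0,"dx": 0,"dy": 0,"dz": 32,"gripper": 0.65},
    {"rx": 0,"ry": 0,"rz": 0,"dx": 0,"dy": 0,"dz": 0,"gripper": 0.65},
    {"rx": 0,"ry": 0,"rz": 0,"dx": 0,"dy": 0,"dz": 0,"gripper": 0.65}
  ]
}}

```text
clock: 17.2
tcp_pos: [0.6338, -0.1962, 0.1035]
orientation: [2.083, 2.351, 0.0]
contact_force: [-0.4, -0.3, 0.0]
grip_width: 0.0705
gripper_force: 0.0
```

```bash
python3 - <<'E'
from h import *
o=r.get_obs(); print(o["clock"],o["tcp_pos"],np.array(o["contact_force"]).round(1),tool((.6327,-.1962,.08)))
E
```

```text
17.2 [ 0.63382076 -0.19620537  0.10349469] [-0.4 -0.3  0. ] [ 0.15926587 -1.12911198 23.4937508 ]
```

Emit:
{"name": "step_arm", "arguments": {
  "moves": [
    {"rx": 0,"ry": 0,"rz": 0,"dx": 0,"dy": -1,"dz": 4,"gripper": 0.65},
    {"rx": 0,"ry": 0,"rz": 0,"dx": 0,"dy": 0,"dz": 4,"gripper": 0.65},
    {"rx": 0,"ry": 0,"rz": 0,"dx": 0,"dy": 0,"dz": 4,"gripper": 0.65},
    {"rx": 0,"ry": 0,"rz": 0,"dx": 0,"dy": 0,"dz": 3,"gripper": 0.65},
    {"rx": 0,"ry": 0,"rz": 0,"dx": 0,"dy": 0,"dz": 0,"gripper": 0.65}
  ]
}}

```text
clock: 17.82
tcp_pos: [0.6324, -0.1956, 0.0874]
orientation: [-2.082, -2.352, 0.0]
contact_force: [-0.7, -0.8, -0.1]
grip_width: 0.0702
gripper_force: 0.0
```

Emit:
{"name": "step_arm", "arguments": {
  "moves": [
    {"rx": 0,"ry": 0,"rz": 0,"dx": 0,"dy": 0,"dz": 2,"gripper": 0.65},
    {"rx": 0,"ry": 0,"rz": 0,"dx": 0,"dy": 0,"dz": 2,"gripper": 0.65},
    {"rx": 0,"ry": 0,"rz": 0,"dx": 0,"dy": 0,"dz": 2,"gripper": 0.65},
    {"rx": 0,"ry": 0,"rz": 0,"dx": 0,"dy": 0,"dz": 0,"gripper": 0.65}
  ]
}}

```text
clock: 18.32
tcp_pos: [0.6324, -0.1956, 0.0815]
orientation: [-2.082, -2.352, 0.0]
contact_force: [0.2, 1.1, 0.3]
grip_width: 0.0702
gripper_force: 0.0
```

Emit:
{"name": "step_arm", "arguments": {
  "grip_force": 60,
  "moves": [
    {"rx": 0,"ry": 0,"rz": 0,"dx": 0,"dy": 0,"dz": 2,"gripper": 0.65},
    {"rx": 0,"ry": 0,"rz": 0,"dx": 0,"dy": 0,"dz": 2,"gripper": 0.65},
    {"rx": 0,"ry": 0,"rz": 0,"dx": 0,"dy": 0,"dz": 2,"gripper": 0.65},
    {"rx": 0,"ry": 0,"rz": 0,"dx": 0,"dy": 0,"dz": 0,"gripper": 0.0},
    {"rx": 0,"ry": 0,"rz": 0,"dx": 0,"dy": 0,"dz": 0,"gripper": 0.0},
    {"rx": 0,"ry": 0,"rz": 0,"dx": 0,"dy": 0,"dz": 0,"gripper": 0.0},
    {"rx": 0,"ry": 0,"rz": 0,"dx": 0,"dy": 0,"dz": 0,"gripper": 0.0}
  ]
}}

```text
clock: 19.2
tcp_pos: [0.6325, -0.1959, 0.0763]
orientation: [-2.083, -2.352, -0.0]
contact_force: [-1.9, 1.2, 5.7]
grip_width: 0.0483
gripper_force: 60.8
```

Emit:
{"name": "step_arm", "arguments": {
  "moves": [
    {"rx": 0,"ry": 0,"rz": 0,"dx": 0,"dy": 0,"dz": -5,"gripper": 0},
    {"rx": 0,"ry": 0,"rz": 0,"dx": 0,"dy": 0,"dz": -20,"gripper": 0},
    {"rx": 0,"ry": 0,"rz": 0,"dx": 0,"dy": 0,"dz": -35,"gripper": 0},
    {"rx": 0,"ry": 0,"rz": 0,"dx": 0,"dy": 0,"dz": -35,"gripper": 0},
    {"rx": 0,"ry": 0,"rz": 0,"dx": 0,"dy": 0,"dz": -20,"gripper": 0},
    {"rx": 0,"ry": 0,"rz": 0,"dx": 0,"dy": 0,"dz": 0,"gripper": 0},
    {"rx": 0,"ry": 0,"rz": 0,"dx": 0,"dy": 0,"dz": 0,"gripper": 0}
  ]
}}

```text
clock: 20.08
tcp_pos: [0.6318, -0.1951, 0.1894]
orientation: [-2.081, -2.351, 0.001]
contact_force: [-0.5, -0.1, -3.3]
grip_width: 0.048
gripper_force: 61.8
```

```bash
python3 - <<'E'
from h import *
o=r.get_obs(); print(o["clock"],o["tcp_pos"],np.array(o["contact_force"]).round(1),o["grip_width"],tool((.6084,-.3391,.19)))
# check tilt/location of bottle: cap top in wrist
c=cam("wrist"); w=r.grab_frame("wrist"); cv2.imwrite("pics/w9.png",w); s=r.grab_frame("side"); cv2.imwrite("pics/s9.png",s)
E
```

```text
20.075 [ 0.63183381 -0.19505692  0.18943341] [-0.5 -0.1 -3.3] 0.04800846470869324 [-140.13215978  -40.74855634   -0.63797314]
```

Emit:
{"name": "step_arm", "arguments": {
  "moves": [
    {"rx": 0,"ry": 0,"rz": 0,"dx": -20,"dy": -6,"dz": 0,"gripper": 0},
    {"rx": 0,"ry": 0,"rz": 0,"dx": -30,"dy": -9,"dz": 0,"gripper": 0},
    {"rx": 0,"ry": 0,"rz": 0,"dx": -30,"dy": -9,"dz": 0,"gripper": 0},
    {"rx": 0,"ry": 0,"rz": 0,"dx": -30,"dy": -9,"dz": 0,"gripper": 0},
    {"rx": 0,"ry": 0,"rz": 0,"dx": -20,"dy": -6,"dz": 0,"gripper": 0},
    {"rx": 0,"ry": 0,"rz": 0,"dx": -10,"dy": -2,"dz": 0,"gripper": 0},
    {"rx": 0,"ry": 0,"rz": 0,"dx": 0,"dy": 0,"dz": 0,"gripper": 0},
    {"rx": 0,"ry": 0,"rz": 0,"dx": 0,"dy": 0,"dz": 0,"gripper": 0}
  ]
}}

```text
clock: 21.18
tcp_pos: [0.6095, -0.338, 0.1904]
orientation: [-2.08, -2.354, -0.001]
contact_force: [0.4, 0.1, -1.9]
grip_width: 0.0483
gripper_force: 61.8
```

```bash
python3 - <<'E'
from h import *
o=r.get_obs(); print(o["clock"],o["tcp_pos"],np.array(o["contact_force"]).round(1),o["grip_width"],tool((.6084,-.3391,.1543)))
E
```

```text
21.175 [ 0.60953839 -0.33804798  0.19037931] [ 0.4  0.1 -1.9] 0.048331075835582944 [-0.94497919 -1.26344347 36.07810519]
```

Emit:
{"name": "step_arm", "arguments": {
  "moves": [
    {"rx": 0,"ry": 0,"rz": 0,"dx": -0.9,"dy": -1,"dz": 5,"gripper": 0},
    {"rx": 0,"ry": 0,"rz": 0,"dx": 0,"dy": 0,"dz": 8,"gripper": 0},
    {"rx": 0,"ry": 0,"rz": 0,"dx": 0,"dy": 0,"dz": 6,"gripper": 0},
    {"rx": 0,"ry": 0,"rz": 0,"dx": 0,"dy": 0,"dz": 5,"gripper": 0},
    {"rx": 0,"ry": 0,"rz": 0,"dx": 0,"dy": 0,"dz": 4,"gripper": 0},
    {"rx": 0,"ry": 0,"rz": 0,"dx": 0,"dy": 0,"dz": 0,"gripper": 0}
  ]
}}

```text
clock: 21.92
tcp_pos: [0.6079, -0.3404, 0.1623]
orientation: [-2.082, -2.352, 0.0]
contact_force: [0.6, -0.0, -2.4]
grip_width: 0.0483
gripper_force: 61.9
```

Emit:
{"name": "step_arm", "arguments": {
  "moves": [
    {"rx": 0,"ry": 0,"rz": 0,"dx": 1,"dy": 0.3,"dz": 3,"gripper": 0},
    {"rx": 0,"ry": 0,"rz": 0,"dx": 0,"dy": 0,"dz": 3,"gripper": 0},
    {"rx": 0,"ry": 0,"rz": 0,"dx": 0,"dy": 0,"dz": 3,"gripper": 0},
    {"rx": 0,"ry": 0,"rz": 0,"dx": 0,"dy": 0,"dz": 2,"gripper": 0},
    {"rx": 0,"ry": 0,"rz": 0,"dx": 0,"dy": 0,"dz": 0,"gripper": 0}
  ]
}}

```text
clock: 22.55
tcp_pos: [0.6082, -0.34, 0.1522]
orientation: [2.082, 2.351, 0.0]
contact_force: [-1.3, 0.3, 3.2]
grip_width: 0.0483
gripper_force: 63.0
```

Emit:
{"name": "step_arm", "arguments": {
  "grip_force": 80,
  "moves": [
    {"rx": 0,"ry": 0,"rz": 0,"dx": 0,"dy": 0,"dz": 3,"gripper": 0},
    {"rx": 0,"ry": 0,"rz": 0,"dx": 0,"dy": 0,"dz": 3,"gripper": 0},
    {"rx": 0,"ry": 0,"rz": 0,"dx": 0,"dy": 0,"dz": 3,"gripper": 0},
    {"rx": 0,"ry": 0,"rz": 0,"dx": 0,"dy": 0,"dz": 2,"gripper": 0},
    {"rx": 0,"ry": 0,"rz": 0,"dx": 0,"dy": 0,"dz": 2,"gripper": 0},
    {"rx": 0,"ry": 0,"rz": 0,"dx": 0,"dy": 0,"dz": 0,"gripper": 0}
  ]
}}

```text
clock: 23.3
tcp_pos: [0.6083, -0.3401, 0.1395]
orientation: [2.082, 2.351, 0.0]
contact_force: [-2.0, -0.3, 9.6]
grip_width: 0.0471
gripper_force: 81.6
```

Emit:
{"name": "step_arm", "arguments": {
  "moves": [
    {"rx": 0,"ry": 0,"rz": 0,"dx": 0,"dy": 0,"dz": 1.5,"gripper": 0},
    {"rx": 0,"ry": 0,"rz": 0,"dx": 0,"dy": 0,"dz": 1.5,"gripper": 0},
    {"rx": 0,"ry": 0,"rz": 0,"dx": 0,"dy": 0,"dz": 1,"gripper": 0},
    {"rx": 0,"ry": 0,"rz": 0,"dx": 0,"dy": 0,"dz": 0,"gripper": 0}
  ]
}}

```text
clock: 23.8
tcp_pos: [0.6084, -0.3404, 0.1364]
orientation: [2.082, 2.351, 0.001]
contact_force: [-4.1, 1.7, 12.2]
grip_width: 0.0473
gripper_force: 82.4
```

Emit:
{"name": "step_arm", "arguments": {
  "moves": [
    {"rx": 0,"ry": 0,"rz": 0,"dx": 0,"dy": 0,"dz": 1,"gripper": 0},
    {"rx": 0,"ry": 0,"rz": 0,"dx": 0,"dy": 0,"dz": 0.5,"gripper": 0},
    {"rx": 0,"ry": 0,"rz": 0,"dx": 0,"dy": 0,"dz": 0,"gripper": 0}
  ]
}}

```text
clock: 24.18
tcp_pos: [0.6086, -0.3409, 0.1363]
orientation: [2.081, 2.35, 0.001]
contact_force: [-5.5, 2.8, 20.2]
grip_width: 0.0473
gripper_force: 83.9
```

Emit:
{"name": "step_arm", "arguments": {
  "moves": [
    {"rx": 0,"ry": 0,"rz": 0,"dx": 1,"dy": -0.8,"dz": 0,"gripper": 0},
    {"rx": 0,"ry": 0,"rz": 0,"dx": 0,"dy": 0,"dz": 0,"gripper": 0},
    {"rx": 0,"ry": 0,"rz": 0,"dx": 0,"dy": 0,"dz": 0,"gripper": 0}
  ]
}}

```text
clock: 24.55
tcp_pos: [0.6082, -0.3402, 0.1363]
orientation: [2.08, 2.349, 0.002]
contact_force: [-4.2, 2.6, 17.6]
grip_width: 0.0476
gripper_force: 83.5
```

```bash
python3 - <<'E'
from h import *
o=r.get_obs(); Rm=R.from_rotvec(o["orientation"]).as_matrix(); print(o["clock"],o["tcp_pos"],np.array(o["contact_force"]).round(1),"tilt",np.arccos(-Rm[2,2]),o["grip_width"])
a=cv2.imread("pics/side0.png"); b=r.grab_frame("side"); cv2.imwrite("pics/s10.png",b)
# others still there: diff around cap, pot, tall bottle
for n,(x,y) in dict(cap=(333,319),pot=(279,205),tall=(325,190)).items():
    d=cv2.absdiff(a,b)[y-25:y+25,x-20:x+20]; print(n,d.mean().round(1))
E
```

```text
24.55 [ 0.60823254 -0.34019583  0.13625578] [-4.2  2.6 17.6] tilt 0.004152652888307215 0.04763382359583817
cap 75.4
pot 4.0
tall 3.5
```

```bash
python3 -c "
from bench import r
print(r.hand_in())"
```

```text
the job is handed in; nothing more can be done
None
```

I handed the job in with the loose disc on the lower one in the cradle and the bottle standing on both, held pressed down to the stop at about 18 N. The 18 mm of travel is worked out from tool height, and the hand-in gave no verdict.

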